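# Close a bench filter-press cell and hold it shut for bolting

## Task

Take the open-windowed flow frame out of the plate rack and lower it (do not drop it) on to the two bars of the little filter press, between the sliding follower and the stack, so that it hangs by both ears in line with the stack; let go of it. Then push the follower from behind until the frame is closed up against the stack, and finish while still holding it shut with a steady push of about 12 N, so that I can run the tie bolts in; never squeeze it above 40 N, the graphite would crack. Leave the other two plates in the rack and everything else on the bench where it is.

Things in the scene. Friction and masses are not known exactly. Their poses are not given: they have to be found in the camera images.
- press: Bench filter press, fixed: base 170 x 340 x 12 mm; origin centre of its underside, z up. Two level steel bars along y, 12 mm thick, at x = -60 and +60 mm, top line 81 mm above the bench, free from y = -148 to 100 mm. Fixed head plate (150 wide, 132 mm high) at y = 140 to 160 mm, the stack in front of it. At the -y end each bar has a post (26 mm wide, 94 high); between the posts it is open.
- stack: Plates already in the press, fixed against its head; origin and axes as the press. 90 mm wide, from y = 100 (its free face, 20 to 110 mm above the bench, looking to -y) to 140 mm. At y = 111 to 125 mm it holds a flow frame like the loose one, with ears, ports and a tab up to 142 mm above the bench. Hard, without spring.
- stack_face (a point): Point on the stack's free face, midway between the bars, at the height of their top line (81 mm above the bench). Axes as the press: the stack is on the +y side.
- follower (a joint): Slide, in m, of the follower: an upright plate on the bars, 150 mm wide (x), 17 to 125 mm above the bench, 15 mm thick (y) with the 90 mm square graphite plate on its front. Grows towards the stack (+y); the gap between its front face and the stack is 0.145 less this value, so it reads 0.131 with the 14 mm frame closed up. Starts at 0 to 0.035. Slides with about 1 N of friction, stays where left.
- follower_pad (a point): Where to push, towards the press's +y: centre of the back of the thrust pad (44 mm round, 8 mm proud) in the middle of the follower's rear face, 75 mm above the bench, 23 mm behind the front face; axes as the press. Brass bushings stand out 22 mm from the rear face round the bars, 96 mm clear between them. At least 75 mm is free behind the pad.
- frame_centre (a point): Centre of the flow frame: white plate 90 wide (x), 14 thick (y), 122 mm high in all, 50 mm square window. Body from 61 below to 29 mm above this point; tab 20 wide, 14 thick from there to 61 above. Ears reach 72 mm either side, undersides level with this point, 20 high: hung, it is 81 mm above the bench. Two 9 mm ports, 22 high, on top at x = +-40.5 mm. 0.25 kg. Either face may look to the stack.
- rack: Grey slotted plate rack 78 x 180 mm, 45 mm high, fixed to the bench. Origin: centre of its underside; z up. Three slots across it at y = -55, 0 and +55 mm hold three plates upright, faces to the rack's y, one in each slot in any order, undersides 12 mm above the bench; the slots are 17 mm wide and 33 mm deep.
- blank: Blanking plate in the rack: same outline, ears and tab as the flow frame, but solid (no window) and without ports. Origin: centre of its underside. To be left.
- graphite: Plain graphite plate in the rack, 90 x 14 x 90 mm, no ears or tab. Origin: centre of its underside. To be left.
- wrench: Steel wrench lying on the far side of the bench. To be left.
- nut_dish: Small steel bowl of nuts, 64 mm across, 22 mm high, near the robot. To be left.
- beaker: Glass beaker 68 mm across, 95 mm high, on the far side. To be left.
- bottle: White plastic bottle 60 mm across, 150 mm high, on the far side. To be left.
- meter: Grey handheld meter 165 x 85 x 34 mm, on the left. To be left.
- tie_bolt0: Steel tie bolt, 136 mm long, lying in a low steel tray near the robot. To be left.
- tie_bolt1: A second such tie bolt in the same tray. To be left.
Mind the look-alikes: they are no part of the job. What is shaped like the part that bears frame_centre but purple is not meant.

How it is judged (in metres and radians):
On the way:
1. the flow frame hangs by both ears on the bars between the follower and the stack, in line with the stack, let go and at rest (x of frame_centre in the frame of press between -0.007 and 0.007 m and z of frame_centre in the frame of press between 0.077 and 0.085 m and angle between frame_centre's own z axis and vertical below 0.08 rad and y of frame_centre in the frame of stack_face below -0.005 m and y of frame_centre in the frame of follower_pad above 0.028 m and contact force between each of the arm, the fingers and frame below 0.1 N and contact force between frame and press above 0.5 N and linear speed of frame below 0.02 m/s), for 0.2 s.
At the end, for the whole second after the job is handed in: The flow frame hangs on both bars, within 7 mm sideways and 4 mm in height, upright within 0.08 rad, closed up behind by the follower, and squeezed against the stack with 6 to 20 N through the last second; the robot does not touch the frame (x of frame_centre in the frame of press between -0.007 and 0.007 m and z of frame_centre in the frame of press between 0.077 and 0.085 m and angle between frame_centre's own z axis and vertical below 0.08 rad and contact force between frame and stack between 6 and 20 N and value of joint follower above 0.127 m and y of frame_centre in the frame of stack_face above -0.01 m and angle between the y axis of frame and the y axis of press, either way round below 0.05 rad and contact force between each of the arm, the fingers and frame below 0.1 N and linear speed of frame below 0.01 m/s); the arm keeps its last pose, push and grip.
It fails at once if the frame is squeezed against the stack above 40 N (contact force between frame and stack above 40 N).
It fails at once if the frame is dropped (moves faster than 0.45 m/s with the gripper not touching it) (contact force between the fingers and frame below 0.01 N and linear speed of frame above 0.45 m/s).
It fails at once if the other plates or the things on the bench are disturbed (moved more than 25 mm) (distance of any of blank, graphite, wrench, nut_dish, beaker, bottle, meter, tie_bolt0, tie_bolt1 from where it was at the start of the episode above 0.025 m).
It also fails if it takes over 64 s, if anything falls off the work surface, if the arm or the gripper's body presses on something with over 40 N, if the wrist force passes 120 N, or if a joint passes its speed limit or range.

## Robot

A 6-joint arm with a two-finger parallel gripper is mounted at the origin on the work surface. World frame = base frame: x ahead of the robot, y to its left, z up, the work surface at z = 0. Lengths are in mm, angles in rad, forces in N, time in s.
With the tool pointing down it reaches from about 350 to 775 mm from the base axis. Payload 7.3 kg.
Tool frame: the origin (TCP) lies at the very end of the fingers, on their centre line; the grasp point (between the pads) lies 19 mm behind it; z points along the fingers, y is the line along which they close (so a half turn about z gives the same grasp; the last joint's range is limited). The gripper opens to 92 mm and grips with 3 to 60 N. Pads are 19 mm wide; open, the fingers measure 130 mm over their backs; the gripper's body (75 mm by 190 mm) begins 47 mm behind the grasp point.
Start: joints at [1.198, 0.342, 1.524, -0, 1.275, -0.146], TCP at [118.035, 511.579, 226.741] pointing down, gripper open.
Joint ranges: [-2.53, 2.53], [-0.77, 2.02], [0.04, 2.7], [-1, 4.14], [0.28, 2.66], [-3.11, 3.11]. Speed limits (rad/s): [2.57, 2.57, 3.14, 3.14, 3.14, 3.14].

## Interface

Orientations are given as [roll, pitch, yaw] about the fixed x, y, z axes, in that order (R = Rz(yaw) Ry(pitch) Rx(roll)).
In Python, from plant import get_obs, capture, close_job gives the robot as it stands. The module is installed in compiled form; this text tells all that it offers.
- The arm moves only by the shell command python3 -m handwheel 'ROWS'. ROWS is JSON, a list of rows, each a list of 3 entries, a list of its own where there are three numbers: the turn, a rotation vector about the tool's x, y, z in degrees, then the shift along the tool's x, y, z in m, then the opening, from 0 (shut) to 1 (fully open). A call has 1 to 12 rows; each row is the pose to reach, as a shift and turn from the pose commanded when the call began, along the tool's axes at that moment; what a row does not reach only later rows make up. A row lasts 1/10 s, in which the tool goes at most 50 mm and 8.59 degrees, less where a joint would pass 70% of its speed; a pose out of reach is approached as far as the arm can. A call with a gripper value outside its range is refused whole. The fingers move at their own pace and stop on an object; the grip force is fixed at half the most. Time passes only in rows, so rows that repeat a pose let the fingers close. It gives the time, the measured TCP pose, the force, the opening and the grip force at its end, in the units of the state.
- get_obs(): the state, without advancing time (a new reading comes with each control period).
- capture(name): name is "side" or "top" or "wrist"; returns a dict with "image" (400x640x3 uint8, red, green, blue), "depth" (400x640 float32, mm along the optical axis (not along the pixel's ray), 0 where there is no reading), "fx", "fy", "cx", "cy" (pixels), "camera_from_world" (4x4, takes a point from world to camera coordinates). Camera axes: x right, y down, z forward; pixel columns grow to the right and rows downward; lengths in mm; the calibration is good to about 2 mm. The wrist camera is an equidistant fisheye: a pixel r from the principal point sees the ray r / f radians off the axis. A picture is of the moment at which its call begins.
- close_job(): hands the job in; it is judged then, once.
The state is a dict: "time": time; "joint_positions": joint angles; "dq": joint speeds; "tau": joint torques, N m; "tool_pos": TCP position; "tcp_rot": TCP orientation; "contact_force": force on the tool from outside, world axes, zero at the start; "moment": the same for the moment, N m; "grip_width": finger opening in mm; "finger_force": force on a finger pad.
Only numpy, scipy, OpenCV 4.12 (cv2) and the standard library are available. Lean on these libraries where they do the work, as an engineer would, in place of code of your own. Each camera call takes 0.05 s, during which the arm holds its last target. There are 200 camera calls.

## Working session

There is one attempt and no reset: what is moved stays moved. The work goes in short steps, Python scripts to look and compute and a shell command to move; the robot and the scene stay as the last step left them, time stands still between calls to the robot, and variables do not carry over. Pictures are saved under pics/ and viewed, at most 10 in all, crops included, and the job is handed in when it is done.

```bash
mkdir -p pics; python3 - <<'E'
from plant import *
import cv2,pickle,numpy as np
for n in ("side","top"):
    c=capture(n); pickle.dump(c,open(n+".pkl","wb")); cv2.imwrite(f"pics/{n}0.png",c["image"][:,:,::-1])
    T=np.linalg.inv(c["camera_from_world"]); print(n,c["fx"],c["fy"],c["cx"],c["cy"],T.round(3).tolist(),(c["depth"]>0).mean())
print(get_obs())
E
```

```text
side 441.8761779355249 441.8761779355249 328.5031833377964 199.00102242218233 [[-0.872, -0.36, 0.332, 224.667], [-0.49, 0.637, -0.595, 671.698], [0.003, -0.682, -0.732, 847.46], [0.0, 0.0, 0.0, 1.0]] 0.9960546875
top 416.4844640036304 416.4844640036304 322.35699995261496 200.81340307293567 [[-0.018, -0.984, 0.175, 378.053], [-1.0, 0.018, -0.001, 33.851], [-0.002, -0.175, -0.985, 1119.612], [0.0, 0.0, 0.0, 1.0]] 0.99609375
{'time': 0.1, 'joint_positions': array([ 1.19796415e+00,  3.42646065e-01,  1.52490491e+00,  4.68254476e-05,
        1.27537317e+00, -1.46017215e-01]), 'dq': array([-0.00107269, -0.00225026, -0.00205116,  0.00023925, -0.00080087,
       -0.00046277]), 'tau': array([ 3.22391352e-03, -4.31998301e+01, -2.44699806e+01,  7.21334433e-02,
        5.25686529e-02, -4.24753250e-05]), 'tool_pos': array([117.90548189, 511.23475703, 226.12386201]), 'tcp_rot': array([-3.14028185e+00, -2.38032168e-04,  2.91476387e+00]), 'contact_force': array([ 0.04423466, -0.8212904 , -0.597959  ]), 'moment': array([ 0.01771105,  0.00463741, -0.02296319]), 'finger_force': 0.0, 'grip_width': 91.70321010228825}
```

View pics/side0.png

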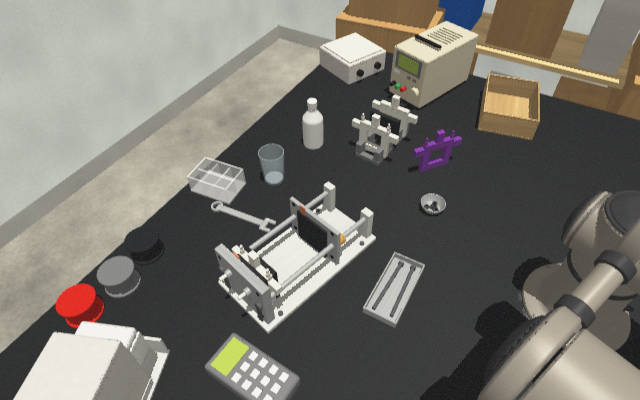

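View pics/top0.png

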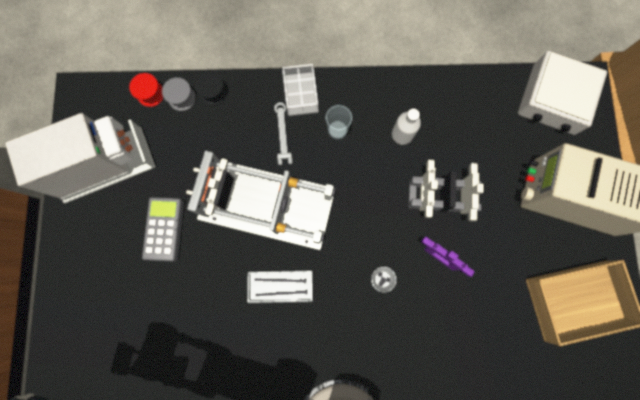

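The side view shows the press at (295,255), the rack at (385,130) and the purple decoy at (437,150). In the top view the press is at (262,200) with its head on the left, and the rack is at (447,190). Next I'll enlarge both and compute world points.

```bash
cat > h.py <<'E'
import pickle,numpy as np,cv2
def load(n): return pickle.load(open(n+".pkl","rb"))
def ray(c,u,v):
    T=np.linalg.inv(c["camera_from_world"]); d=T[:3,:3]@np.array([(u-c["cx"])/c["fx"],(v-c["cy"])/c["fy"],1]); return T[:3,3],d
def onz(c,u,v,z):
    o,d=ray(c,u,v); return o+d*(z-o[2])/d[2]
def cloud(c):
    v,u=np.mgrid[:400,:640]; z=c["depth"]; P=np.stack([(u-c["cx"])/c["fx"]*z,(v-c["cy"])/c["fy"]*z,z],-1)
    T=np.linalg.inv(c["camera_from_world"]); return P@T[:3,:3].T+T[:3,3]
E
python3 - <<'E'
from h import *
t=load("top");s=load("side")
a=cv2.resize(t["image"][140:260,180:345],None,fx=2.4,fy=2.4,interpolation=2)
b=cv2.resize(t["image"][145:235,400:500],None,fx=3.9,fy=3.2,interpolation=2)[:288,:390]
d=cv2.resize(s["image"][85:180,340:470],None,fx=3,fy=3,interpolation=2)
e=cv2.resize(s["image"][175:330,210:385],None,fx=1.9,fy=1.9,interpolation=2)
im=np.zeros((600,800,3),np.uint8)
for x,y,q in((0,0,a),(400,0,b),(0,300,d),(400,300,e)):
    q=q[:600-y,:800-x]; im[y:y+q.shape[0],x:x+q.shape[1]]=q
cv2.imwrite("pics/crop.png",im[:,:,::-1])
for c in(t,s):
    P=cloud(c); 
    m=(P[...,2]>100)&(P[...,2]<160)
    for nm,(x0,x1,y0,y1) in dict(rack=(320,560,-450,-200)).items():
        k=m&(P[...,0]>x0)&(P[...,0]<x1)&(P[...,1]>y0)&(P[...,1]<y1)
        n,l,st,ce=cv2.connectedComponentsWithStats(k.astype(np.uint8))
        for i in range(1,n):
            if st[i,4]>8: q=P[l==i]; r=cv2.minAreaRect(q[:,:2].astype(np.float32)); print(nm,ce[i].round(1),st[i,4],q.mean(0).round(1),np.round(r[0],1),np.round(r[1],1),round(r[2],1),q[:,2].max().round(1))
E
```

```text
rack [430.5 201.5] 36 [ 550.6 -232.9  110.5] [ 551.8 -233.9] [13.2 13.6] 89.3 127.9
rack [452.6 201.9] 49 [ 549.9 -289.5  103. ] [ 549.8 -289.1] [13.9 20.7] 84.1 107.1
rack [474.6 202.6] 60 [ 547.  -343.6  103. ] [ 546.7 -343.5] [13.7 24.7] 85.2 108.1
rack [436.7 245.3] 15 [ 443.4 -241.7  107.8] [ 443.3 -241.3] [7.2 6.4] 53.5 115.1
rack [451.7 255.1] 75 [ 418.7 -272.9  118.9] [ 418.8 -274.3] [20.3 14. ] 54.1 129.0
rack [464.7 265.4] 15 [ 394.  -305.7  107.9] [ 393.9 -306.1] [6.4 7.2] 87.9 116.4
rack [402.9 109.6] 17 [ 549.4 -342.   101.5] [ 549.6 -341.3] [16.4 13.9] 4.0 102.9
rack [395.7 120.3] 25 [ 547.4 -286.4  101.2] [ 548.4 -286. ] [22.5 15. ] 0.3 103.3
rack [387.3 129. ] 34 [ 548.5 -230.1  108.7] [ 550.7 -230.8] [16.4 17.7] 8.7 124.1
rack [439.9 135.1] 82 [ 415.6 -268.9  113.4] [ 416.3 -271.2] [21.9 15.5] 56.9 124.2
rack [452.4 132.7] 11 [ 391.7 -303.1  107.1] [ 392.  -303.1] [ 5.1 13. ] 2.8 113.2
rack [426.2 140.2] 12 [ 441.2 -239.6  106.8] [ 441.2 -240. ] [ 5.4 10.5] 18.7 110.6
```

View pics/crop.png

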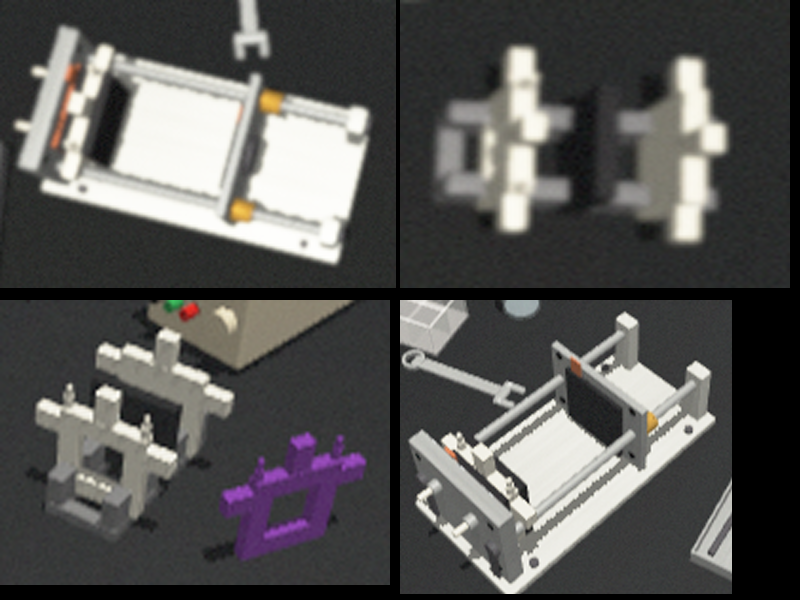

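The top-left crop shows the press, with its head at the left, the follower at about (240,150) and posts at the right. The bottom-left crop shows the flow frame, with window and ports, in the rack slot at higher world y, around (550,-231). The blank is in the far slot and the graphite between them. Next is the press pose.

```bash
python3 - <<'E'
from h import *
t=load("top");s=load("side")
def rect(q): 
    r=cv2.minAreaRect(q[:,:2].astype(np.float32)); return np.round(r[0],1),np.round(r[1],1),round(r[2],1)
for n,c in(("top",t),("side",s)):
    P=cloud(c); X,Y,Z=P[...,0],P[...,1],P[...,2]
    reg=(X>350)&(X<640)&(Y>-50)&(Y<420)
    for lo,hi in((5,18),(72,84),(87,97),(110,150)):
        k=reg&(Z>lo)&(Z<hi)
        N,l,st,ce=cv2.connectedComponentsWithStats(k.astype(np.uint8))
        for i in range(1,N):
            if st[i,4]>12: q=P[l==i]; print(n,lo,hi,ce[i].round(),st[i,4],q.mean(0).round(1),*rect(q))
    # frame ears
    k=(X>480)&(X<620)&(abs(Y+231)<22)&(Z>82)&(Z<140)
    q=P[k]; print("frame",len(q),*rect(q)); 
    b=q[q[:,2]<110]; print(np.polyfit(b[:,0]-548,b[:,1],1), b.min(0),b.max(0))
E
```

```text
top 5 18 [253. 198.] 1784 [585.8 220.2  12.4] [594.1 233.6] [155.1 114.1] 75.7
top 5 18 [312. 183.] 55 [623.5  60.   12.8] [623.9  60. ] [73.5  6.5] 74.8
top 5 18 [307. 210.] 1714 [551.2  75.7  12.5] [552.2  74.9] [119.9 114.6] 74.9
top 5 18 [180. 227.] 83 [511.3 414.6  12. ] [512.4 414.3] [  3.4 141.7] 86.8
top 5 18 [260. 230.] 996 [499.8 201.2  12.5] [500.8 203.3] [339.8  25.9] 75.1
top 5 18 [304. 272.] 16 [385.4  84.7  10. ] [383.6  84.3] [21.  10.3] 88.9
top 5 18 [249. 276.] 14 [377.4 227.4  13.9] [378.6 228.2] [ 5.6 20.9] 79.2
top 5 18 [281. 279.] 268 [368.  145.4   9.9] [368.7 145. ] [142.4  30.4] 85.9
top 72 84 [267. 176.] 135 [629.7 173.6  79.6] [632.8 180.6] [95.  12.5] 75.8
top 72 84 [225. 188.] 21 [600.2 280.6  77.3] [599.3 280.9] [ 1.9 39.6] 74.3
top 72 84 [307. 186.] 155 [601.3  70.2  79.9] [603.3  74.4] [95.2 20.6] 83.3
top 72 84 [221. 203.] 15 [563.5 291.3  77.5] [563.5 290.8] [ 5.5 22.3] 57.5
top 72 84 [204. 208.] 25 [548.9 333.2  79.3] [549.8 331.5] [ 9.8 28.5] 75.1
top 72 84 [242. 218.] 269 [523.6 236.9  80.1] [523.8 236.7] [148.   11.7] 75.0
top 72 84 [296. 232.] 1
[... 2181 characters left out ...]
 280.] 33 [619.6 340.4  92.6] [617.1 339.8] [44.1  9.8] 0.2
side 87 97 [274. 289.] 41 [541.3 320.8  91.7] [544.3 321.7] [30.9 11.5] 9.5
side 87 97 [255. 299.] 78 [562.2 357.   92.9] [564.2 356.5] [64.4 19. ] 17.5
side 110 150 [315. 218.] 443 [554.  144.5 120.5] [558.  142.7] [ 15.9 150.1] 74.7
side 110 150 [242. 250.] 31 [637.7 290.8 120.5] [637.6 291. ] [ 5.  10.1] 3.6
side 110 150 [250. 274.] 910 [588.  331.4 127.8] [584.  318.5] [ 60.  110.6] 74.6
side 110 150 [267. 273.] 40 [563.4 309.6 119.9] [569.1 304.4] [10.5 29.7] 38.8
frame 389 [ 567.5 -233. ] [ 21.9 104.4] 85.8
[-7.13366555e-02 -2.28889873e+02] [ 515.21422356 -246.89121117   82.16226414] [ 619.70854027 -219.50408238  109.92550812]
```

```bash
python3 - <<'E'
from h import *
for n in("top","side"):
    c=load(n); P=cloud(c); X,Y,Z=P[...,0],P[...,1],P[...,2]
    reg=(X>490)&(X<720)&(Y>-262)&(Y<-200)
    k=reg&(Z>84)&(Z<145); q=P[k]; r=cv2.minAreaRect(q[:,:2].astype(np.float32)); print(n,len(q),r,q.min(0),q.max(0))
    b=q[q[:,2]<106]; print(np.polyfit(b[:,0]-585,b[:,1],1))
    k=reg&(Z>104)
    N,l,st,ce=cv2.connectedComponentsWithStats(k.astype(np.uint8))
    for i in range(1,N):
        q=P[l==i]; print(ce[i].round(),st[i,4],q.mean(0).round(1),cv2.minAreaRect(q[:,:2].astype(np.float32)),q[:,2].max())
E
```

```text
top 436 ((589.3209228515625, -238.14230346679688), (15.229207038879395, 144.20240783691406), 84.54120635986328) [ 517.46711761 -250.57072065   84.26627706] [ 661.69575058 -224.70974296  139.12192186]
[-9.18968776e-02 -2.35916947e+02]
[432. 171.] 28 [ 627.5 -241.5  111.7] ((627.0054321289062, -243.00735473632812), (17.07754898071289, 11.169170379638672), 10.57005500793457) 126.09214580641469
[429. 177.] 3 [ 614.3 -235.2  105.9] ((614.0462646484375, -235.12045288085938), (3.610633134841919, 1.5678437948226929), 55.72848129272461) 107.38577592250806
[432. 186.] 108 [ 587.1 -236.6  123.9] ((589.4097290039062, -237.97132873535156), (14.365092277526855, 49.58652114868164), 84.26712799072266) 139.12192186435095
[431. 201.] 30 [ 550.4 -233.1  112.5] ((552.3778686523438, -234.2717742919922), (13.056920051574707, 15.594396591186523), 85.97574615478516) 127.8605588707486
side 463 ((587.9461669921875, -234.49002075195312), (21.94917106628418, 145.48919677734375), 85.82039642333984) [ 515.21422356 -249.84710568   84.00768268] [ 660.29604161 -219.50408238  136.02682906]
[-9.15884809e-02 -2.32262023e+02]
[362. 117.] 20 [ 626.8 -238.2  113.3] ((626.970458984375, -238.94882202148438), (8.805214881896973, 6.440511703491211), 12.953554153442383) 122.63555491877878
[375. 120.] 97 [ 585.8 -232.5  122. ] ((587.1968383789062, -234.94192504882812), (17.258615493774414, 20.822254180908203), 84.1806869506836) 136.02682906050165
[388. 128.] 20 [ 546.5 -229.9  114. ] ((547.2733764648438, -230.93341064453125), (5.652165412902832, 9.127945899963379), 32.75461959838867) 124.10624617921383
```

```bash
cat >> h.py <<'E'
from scipy.spatial.transform import Rotation as Ro
def press(x,y,z): # press frame mm -> world
    a=np.radians(-15); ex=np.array([np.cos(a),np.sin(a)]); ey=np.array([-np.sin(a),np.cos(a)])
    return np.r_[(504+x)*ex+(327+y)*ey,z]
def delta(p,R,p0=None,R0=None):
    from plant import get_obs
    o=get_obs(); R0=Ro.from_euler("xyz",o["tcp_rot"]) if R0 is None else R0
    p0=o["tool_pos"] if p0 is None else p0
    print("turn",(R0.inv()*R).as_rotvec(degrees=True).round(2),"shift",(R0.inv().apply(np.array(p)-p0)/1000).round(4))
def down(yaw): return Ro.from_euler("xyz",[180,0,yaw],degrees=True)
E
python3 - <<'E'
from h import *
print(press(0,32,0),press(0,-60,0))
delta([480,150,260],down(174.75))
delta([588.5,-236.5,240],down(174.75),np.array([480,150,260]),down(174.75))
E
```

```text
[579.74265364 216.32257291   0.        ] [555.93130149 127.45739689   0.        ]
turn [-0.07 -0.02 -7.75] shift [-0.434  -0.2706 -0.0336]
turn [0. 0. 0.] shift [-0.1434 -0.375   0.02  ]
```

```bash
python3 -m handwheel '[[[-0.07,0,-7.75],[-0.434,-0.27,-0.034],1],[[-0.07,0,-7.75],[-0.434,-0.27,-0.034],1],[[-0.07,0,-7.75],[-0.434,-0.27,-0.034],1],[[-0.07,0,-7.75],[-0.434,-0.27,-0.034],1],[[-0.07,0,-7.75],[-0.434,-0.27,-0.034],1],[[-0.07,0,-7.75],[-0.434,-0.27,-0.034],1],[[-0.07,0,-7.75],[-0.434,-0.27,-0.034],1],[[-0.07,0,-7.75],[-0.434,-0.27,-0.034],1],[[-0.07,0,-7.75],[-0.434,-0.27,-0.034],1],[[-0.07,0,-7.75],[-0.434,-0.27,-0.034],1],[[-0.07,0,-7.75],[-0.434,-0.27,-0.034],1],[[-0.07,0,-7.75],[-0.434,-0.27,-0.034],1]]'; python3 -m handwheel '[[[0,0,0],[-0.143,-0.375,0.02],1],[[0,0,0],[-0.143,-0.375,0.02],1],[[0,0,0],[-0.143,-0.375,0.02],1],[[0,0,0],[-0.143,-0.375,0.02],1],[[0,0,0],[-0.143,-0.375,0.02],1],[[0,0,0],[-0.143,-0.375,0.02],1],[[0,0,0],[-0.143,-0.375,0.02],1],[[0,0,0],[-0.143,-0.375,0.02],1],[[0,0,0],[-0.143,-0.375,0.02],1],[[0,0,0],[-0.143,-0.375,0.02],1],[[0,0,0],[-0.143,-0.375,0.02],1],[[0,0,0],[-0.143,-0.375,0.02],1]]'
python3 - <<'E'
from h import *
from plant import *
c=capture("wrist"); pickle.dump(c,open("wrist.pkl","wb")); cv2.imwrite("pics/w1.png",c["image"][:,:,::-1]); o=get_obs(); print(o["tool_pos"],np.degrees(o["tcp_rot"]),o["joint_positions"],c["fx"],c["cx"],c["cy"])
print(np.linalg.inv(c["camera_from_world"]).round(2))
E
```

```text
time: 1.3
tool_pos: [481.1, 149.4, 260.1]
tcp_rot: [3.141, -0.001, 3.047]
contact_force: [0.7, 1.1, -0.5]
grip_width: 91.8
finger_force: 0.0
time: 2.5
tool_pos: [588.4, -233.3, 240.8]
tcp_rot: [3.14, 0.0, 3.053]
contact_force: [0.5, -0.6, -0.7]
grip_width: 92.2
finger_force: 0.0
[ 588.47674964 -233.61566082  240.87958171] [1.79922633e+02 3.47090326e-02 1.74885546e+02] [-4.99613283e-01  5.37158706e-01  1.17318827e+00  1.49440258e-03
  1.43122902e+00 -1.98135383e+00] 309.70691628693146 324.73352810723094 202.86933601087554
[[ 9.0000e-02  9.6000e-01  2.5000e-01  5.2146e+02]
 [ 1.0000e+00 -9.0000e-02 -2.0000e-02 -2.2835e+02]
 [ 0.0000e+00  2.5000e-01 -9.7000e-01  3.9819e+02]
 [ 0.0000e+00  0.0000e+00  0.0000e+00  1.0000e+00]]
```

View pics/w1.png

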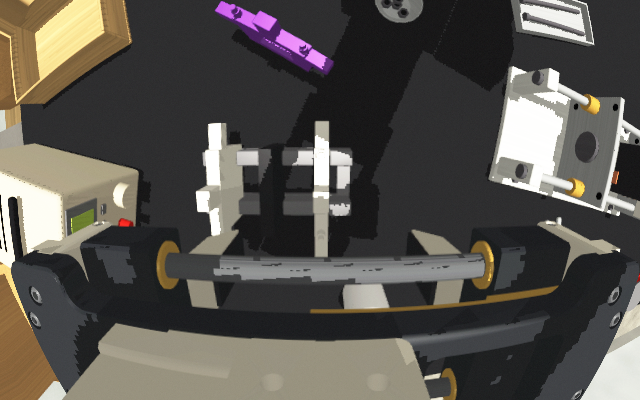

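The wrist view shows the frame edge-on at column ~321, from the ear end at (321,122) to a port at (321,235). It sits between the fingers at columns 205 and 435.

```bash
python3 - <<'E'
from h import *
c=load("wrist"); T=np.linalg.inv(c["camera_from_world"])
def w(u,v,z):
    x,y=u-c["cx"],v-c["cy"]; r=np.hypot(x,y); th=r/c["fx"]; d=T[:3,:3]@np.array([x/r*np.sin(th),y/r*np.sin(th),np.cos(th)]); return (T[:3,3]+d*(z-T[2,3])/d[2]).round(1)
g=c["image"].astype(int).min(-1)
for v in(128,136,180,200,215):
    row=g[v,300:345]; i=np.where(row>170)[0]+300; print(v,i.min(),i.max(),w(i.min(),v,93 if v<150 else 102),w(i.max(),v,93 if v<150 else 102))
print(w(321,122,93))
E
```

```text
Traceback (most recent call last):
ValueError: zero-size array to reduction operation minimum which has no identity
```

```bash
python3 - <<'E'
from h import *
c=load("wrist"); T=np.linalg.inv(c["camera_from_world"])
def w(u,v,z):
    x,y=u-c["cx"],v-c["cy"]; r=np.hypot(x,y); th=r/c["fx"]; d=T[:3,:3]@np.array([x/r*np.sin(th),y/r*np.sin(th),np.cos(th)]); return (T[:3,3]+d*(z-T[2,3])/d[2]).round(1)
g=c["image"].astype(int).min(-1)
for v in(128,136,142,175,185,220):
    row=g[v,300:345]; i=np.where(row>110)[0]+300
    if len(i):z=93 if v<140 else 102; print(v,i.min(),i.max(),row[::4],w(i.min(),v,z),w(i.max(),v,z))
print(w(321,122,93))
E
```

```text
128 315 328 [ 25  26  20  26 166 165 166 150  24  22  23  23] [ 524.4 -237.5   93. ] [ 525.5 -224.9   93. ]
136 315 328 [ 24  25  26  23 254 163 164 144  26  23  26  22] [ 532.3 -238.2   93. ] [ 533.4 -225.5   93. ]
142 315 328 [ 24  46  39  23 255 255 255 247  25  23  20  21] [ 537.7 -238.5  102. ] [ 538.8 -226.1  102. ]
175 314 344 [ 46  45  48  25 255 255 255 255  46  79 221 220] [ 569.4 -242.4  102. ] [ 572.  -213.4  102. ]
185 314 344 [ 47  47  46  24 163 214 214 173  44 108 213 215] [ 579.3 -243.3  102. ] [ 581.9 -214.2  102. ]
220 315 327 [ 23  26  23  20 157 155 156  79  19  39  24  22] [ 615.  -245.8  102. ] [ 616.  -233.8  102. ]
[ 519.  -231.1   93. ]
```

```bash
python3 -m handwheel '[[[0,0,0],[0,0,0.05],1],[[0,0,0],[0,0,0.09],1],[[0,0,0],[0,0,0.115],1],[[0,0,0],[0,0,0.133],1],[[0,0,0],[0,0,0.133],1],[[0,0,0],[0,0,0.133],1],[[0,0,0],[0,0,0.133],1]]'
python3 -m handwheel '[[[0,0,0],[0,0,0],0.1],[[0,0,0],[0,0,0],0.1],[[0,0,0],[0,0,0],0.1],[[0,0,0],[0,0,0],0],[[0,0,0],[0,0,0],0],[[0,0,0],[0,0,0],0],[[0,0,0],[0,0,0],0],[[0,0,0],[0,0,0],0],[[0,0,0],[0,0,0],0]]'
```

```text
time: 3.25
tool_pos: [589.3, -235.4, 109.1]
tcp_rot: [3.141, 0.003, 3.051]
contact_force: [-0.2, -1.2, 0.3]
grip_width: 91.8
finger_force: 0.0
time: 4.15
tool_pos: [588.4, -235.4, 107.2]
tcp_rot: [3.14, 0.0, 3.05]
contact_force: [-0.3, -0.4, 0.2]
grip_width: 24.2
finger_force: 0.0
```

```bash
python3 -m handwheel '[[[0,0,0],[0,-0.0013,0],0],[[0,0,0],[0,-0.0013,0],0],[[0,0,0],[0,-0.0013,0],0],[[0,0,0],[0,-0.0013,0],0],[[0,0,0],[0,-0.0013,0],0]]'
```

```text
time: 4.65
tool_pos: [588.3, -236.8, 107.3]
tcp_rot: [3.141, 0.0, 3.05]
contact_force: [-0.5, -0.2, 0.1]
grip_width: 13.8
finger_force: 30.0
```

```bash
python3 -m handwheel '[[[0,0,0],[0,0,-0.01],0],[[0,0,0],[0,0,-0.025],0],[[0,0,0],[0,0,-0.045],0],[[0,0,0],[0,0,-0.075],0],[[0,0,0],[0,0,-0.11],0],[[0,0,0],[0,0,-0.15],0],[[0,0,0],[0,0,-0.15],0],[[0,0,0],[0,0,-0.15],0],[[0,0,0],[0,0,-0.15],0]]'
python3 - <<'E'
from h import *
delta(press(0,35,257),down(165))
E
```

```text
time: 5.55
tool_pos: [587.5, -236.4, 255.7]
tcp_rot: [3.139, -0.003, 3.05]
contact_force: [-1.0, -0.1, -2.7]
grip_width: 13.6
finger_force: 30.0
turn [ 0.14 -0.17  9.76] shift [4.860e-02 4.531e-01 1.000e-04]
```

```bash
python3 -m handwheel '[[[0,0,0],[0.002,0.015,0],0],[[0,0,1],[0.005,0.05,0],0],[[0,0,2],[0.01,0.09,0],0],[[0,0,3],[0.015,0.135,0],0],[[0,0,4],[0.02,0.18,0],0],[[0,0,5],[0.025,0.225,0],0],[[0,0,6],[0.03,0.27,0],0],[[0,0,7],[0.034,0.315,0],0],[[0,0,8],[0.038,0.36,0],0],[[0,0,9],[0.043,0.4,0],0],[[0,0,9.7],[0.047,0.435,0],0],[[0,0,9.8],[0.0486,0.453,0],0]]'
python3 -m handwheel '[[[0,0,0],[0,0,0],0],[[0,0,0],[0,0,0],0],[[0,0,0],[0,0,0],0]]'
python3 - <<'E'
from h import *
from plant import *
o=get_obs(); print(o["tool_pos"],o["tcp_rot"])
for n in("top","side"):
    c=capture(n); pickle.dump(c,open(n+"1.pkl","wb"))
    P=cloud(c); X,Y,Z=P[...,0],P[...,1],P[...,2]
    k=(abs(X-580)<90)&(abs(Y-219)<40)&(Z>195)&(Z<246); q=P[k]; print(n,len(q)); 
    if len(q): print(cv2.minAreaRect(q[:,:2].astype(np.float32)),q.mean(0))
ims=[load("top1")["image"][120:270,170:350],load("side1")["image"][130:330,190:400]]
im=np.hstack([cv2.resize(i,(400,380),interpolation=2) for i in ims]); cv2.imwrite("pics/hold.png",im[:,:,::-1])
E
```

```text
time: 6.75
tool_pos: [579.3, 222.6, 256.4]
tcp_rot: [3.14, -0.003, 2.882]
contact_force: [-0.2, 0.3, -2.0]
grip_width: 13.2
finger_force: 30.0
time: 7.05
tool_pos: [580.9, 217.9, 257.3]
tcp_rot: [3.141, -0.001, 2.878]
contact_force: [0.7, -0.5, -2.1]
grip_width: 13.8
finger_force: 30.0
[580.91855453 217.9026623  257.31202103] [ 3.14116412e+00 -1.04086055e-03  2.87834174e+00]
top 20
((587.1458740234375, 214.2861328125), (4.390621185302734, 129.79676818847656), 70.13964080810547) [587.71674289 213.26351139 239.4600323 ]
side 605
((579.34765625, 218.1383514404297), (15.877470016479492, 144.82403564453125), 74.55744171142578) [565.29754985 225.92288755 227.47105063]
```

View pics/hold.png

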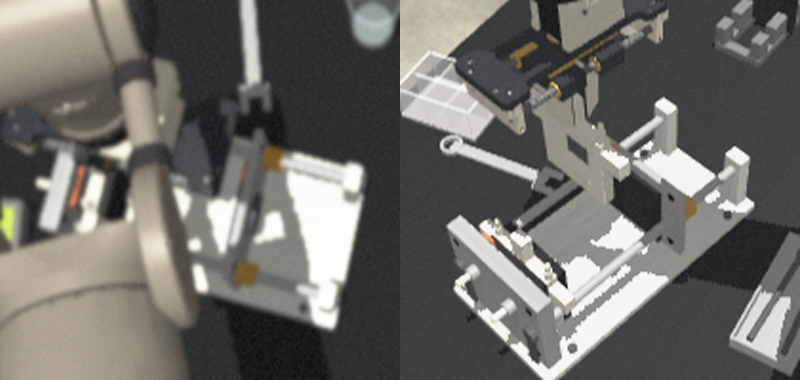

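```bash
python3 -m handwheel '[[[0,0,0],[0.001,0,0.02],0],[[0,0,0],[0.001,0,0.05],0],[[0,0,0],[0.001,0,0.08],0],[[0,0,0],[0.001,0,0.105],0],[[0,0,0],[0.001,0,0.122],0],[[0,0,0],[0.001,0,0.132],0],[[0,0,0],[0.001,0,0.136],0],[[0,0,0],[0.001,0,0.136],0],[[0,0,0],[0.001,0,0.136],0],[[0,0,0],[0.001,0,0.136],0]]'
python3 -m handwheel '[[[0,0,0],[0,0,0.0015],0],[[0,0,0],[0,0,0.003],0],[[0,0,0],[0,0,0.004],0],[[0,0,0],[0,0,0.004],0],[[0,0,0],[0,0,0.004],0]]'
python3 -m handwheel '[[[0,0,0],[0,0,0.001],0],[[0,0,0],[0,0,0.001],0],[[0,0,0],[0,0,0.001],0]]'
python3 - <<'E'
from h import *
from plant import *
c=capture("side"); cv2.imwrite("pics/low.png",cv2.resize(c["image"][150:330,200:400],(800,600)[:2],interpolation=2)[:,:,::-1])
E
```

```text
time: 8.15
tool_pos: [580.9, 219.2, 122.9]
tcp_rot: [3.139, 0.002, 2.879]
contact_force: [0.4, 0.1, -3.4]
grip_width: 13.9
finger_force: 30.0
time: 8.65
tool_pos: [580.3, 219.1, 117.8]
tcp_rot: [3.14, -0.0, 2.879]
contact_force: [-0.7, -0.2, -2.7]
grip_width: 13.8
finger_force: 30.0
time: 8.95
tool_pos: [580.3, 219.1, 116.8]
tcp_rot: [3.14, -0.0, 2.879]
contact_force: [-0.2, -0.4, -2.3]
grip_width: 13.7
finger_force: 30.0
```

View pics/low.png

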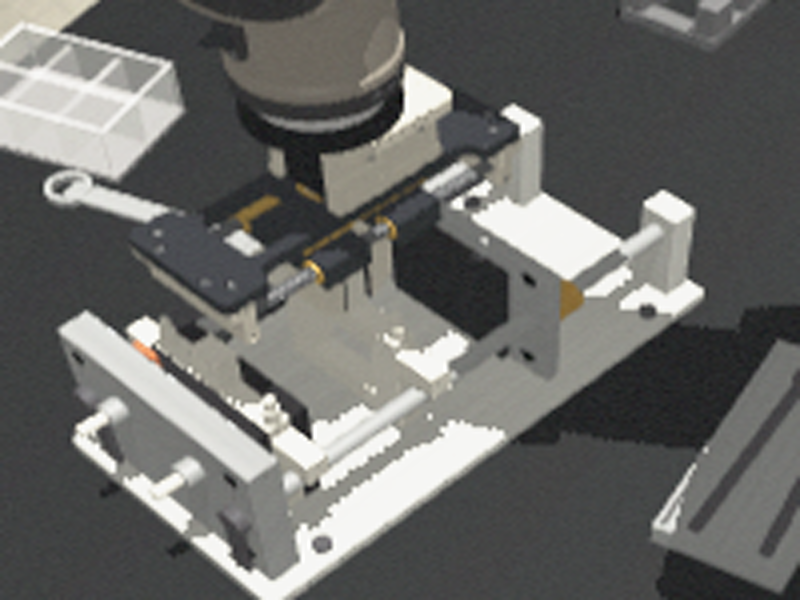

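The frame is between the follower and the stack, with its ear just over the near bar at (440,370). I'll lower it the last millimetres by force.

```bash
for i in 1; do python3 -m handwheel '[[[0,0,0],[0,0,0.001],0],[[0,0,0],[0,0,0.001],0],[[0,0,0],[0,0,0.001],0]]'; python3 -m handwheel '[[[0,0,0],[0,0,0.0007],0],[[0,0,0],[0,0,0.0007],0],[[0,0,0],[0,0,0.0007],0]]'; done
```

```text
time: 9.3
tool_pos: [580.3, 219.1, 115.8]
tcp_rot: [3.14, -0.0, 2.879]
contact_force: [0.2, -0.8, -2.8]
grip_width: 14.3
finger_force: 30.0
time: 9.6
tool_pos: [580.4, 219.1, 115.2]
tcp_rot: [3.14, 0.0, 2.879]
contact_force: [-0.2, 0.2, -2.0]
grip_width: 13.6
finger_force: 30.0
```

```bash
python3 -m handwheel '[[[0,0,0],[0,0,0.0007],0],[[0,0,0],[0,0,0.0007],0],[[0,0,0],[0,0,0.0007],0]]'; python3 -m handwheel '[[[0,0,0],[0,0,0.0006],0],[[0,0,0],[0,0,0.0006],0],[[0,0,0],[0,0,0.0006],0]]'
```

```text
time: 9.9
tool_pos: [580.4, 219.1, 115.1]
tcp_rot: [3.14, 0.001, 2.879]
contact_force: [-1.9, -0.2, 5.4]
grip_width: 13.4
finger_force: 30.0
time: 10.2
tool_pos: [580.5, 219.1, 115.1]
tcp_rot: [3.14, 0.001, 2.879]
contact_force: [-3.4, -1.1, 8.4]
grip_width: 14.0
finger_force: 30.0
```

```bash
python3 -m handwheel '[[[0,0,0],[0,0,-0.0008],0],[[0,0,0],[0,0,-0.0008],0],[[0,0,0],[0,0,-0.0008],0.45],[[0,0,0],[0,0,-0.0008],0.45],[[0,0,0],[0,0,-0.0008],0.45],[[0,0,0],[0,0,-0.0008],0.45],[[0,0,0],[0,0,-0.0008],0.45],[[0,0,0],[0,0,-0.0008],0.45],[[0,0,0],[0,0,-0.0008],0.45]]'
python3 -m handwheel '[[[0,0,0],[0,0,-0.02],0.45],[[0,0,0],[0,0,-0.05],0.45],[[0,0,0],[0,0,-0.09],0.45],[[0,0,0],[0,0,-0.13],0.45],[[0,0,0],[0,0,-0.17],0],[[0,0,0],[0,0,-0.17],0],[[0,0,0],[0,0,-0.17],0],[[0,0,0],[0,0,-0.17],0]]'
python3 - <<'E'
from h import *
from plant import *
c=capture("side"); pickle.dump(c,open("side2.pkl","wb"));P=cloud(c)
cv2.imwrite("pics/rel.png",cv2.resize(c["image"][170:330,200:400],(750,600),interpolation=2)[:,:,::-1])
X,Y,Z=P[...,0],P[...,1],P[...,2]
al=X*.2588+Y*.9659-327; la=X*.9659-Y*.2588-504
for n,(a,b,lo,hi) in dict(ear=(10,70,92,104),tab=(10,70,112,150),fol=(-100,0,100,130)).items():
    k=(al>a)&(al<b)&(abs(la)<90)&(Z>lo)&(Z<hi); print(n,k.sum(),*( [f.min().round(1),f.max().round(1)] for f in(al[k],la[k],Z[k])) if k.any() else "")
# push pose options: tilt 38deg
for yaw in(75,-105):
    for sg in(38,-38):
        R=Ro.from_rotvec(np.radians(sg)*np.array([np.cos(np.radians(-15)),np.sin(np.radians(-15)),0]))*down(yaw); print(yaw,sg,R.as_matrix()[:,2].round(2))
E
```

```text
time: 11.1
tool_pos: [580.3, 219.1, 114.6]
tcp_rot: [3.14, -0.0, 2.879]
contact_force: [1.0, -0.3, -0.0]
grip_width: 41.6
finger_force: 0.0
time: 11.9
tool_pos: [579.7, 218.7, 283.2]
tcp_rot: [3.142, -0.002, 2.879]
contact_force: [-0.5, -0.8, -0.3]
grip_width: 14.0
finger_force: 0.0
ear 266 [np.float64(26.4), np.float64(42.9)] [np.float64(-74.1), np.float64(72.4)] [np.float64(92.0), np.float64(104.0)]
tab 208 [np.float64(27.8), np.float64(42.5)] [np.float64(-46.6), np.float64(42.9)] [np.float64(112.2), np.float64(143.7)]
fol 634 [np.float64(-52.9), np.float64(-35.7)] [np.float64(-77.9), np.float64(73.4)] [np.float64(100.1), np.float64(129.7)]
75 38 [ 0.16  0.59 -0.79]
75 -38 [-0.16 -0.59 -0.79]
-105 38 [ 0.16  0.59 -0.79]
-105 -38 [-0.16 -0.59 -0.79]
```

View pics/rel.png

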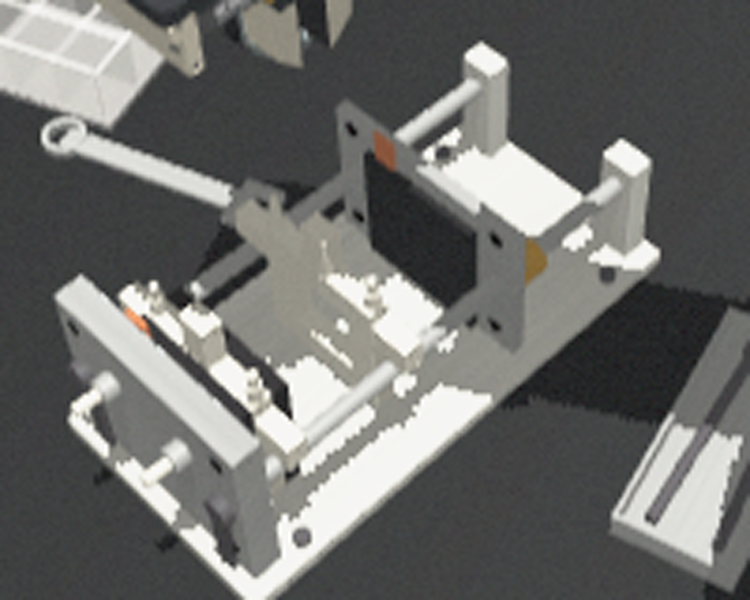

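The frame hangs on both bars: port at (375,295), ear at (400,350). Its measured lateral offset is about 1 mm. The follower sits behind it with its front face at press y ≈ -37. Next I'll swing behind the follower with the tool tilted.

```bash
python3 - <<'E'
from h import *
def push(y,z,t=36,x=0.):
    return press(x,y,z), Ro.from_rotvec(np.radians(t)*np.array([np.cos(np.radians(-15)),np.sin(np.radians(-15)),0]))*down(75)
delta(*push(-95,230))
E
```

```text
turn [-28.31  28.08  86.66] shift [-0.001  -0.1293  0.0529]
```

```bash
python3 -m handwheel '[[[0,0,0],[0,-0.03,0],0],[[-1,1,3],[0,-0.07,0],0],[[-4,4,12],[0,-0.1,0],0],[[-7,7,21],[0,-0.129,0],0],[[-9.6,9.5,29.4],[0,-0.129,0],0],[[-12,12,37],[0,-0.129,0],0],[[-14.6,14.5,45],[0,-0.129,0],0],[[-17,17,52.5],[0,-0.129,0],0],[[-19.5,19.5,60],[0,-0.129,0],0],[[-22,22,68],[0,-0.129,0],0],[[-24.5,24.5,75.5],[0,-0.129,0],0],[[-27,27,83],[0,-0.129,0],0]]'
python3 - <<'E'
from h import *
def push(y,z,t=36,x=0.):
    return press(x,y,z), Ro.from_rotvec(np.radians(t)*np.array([np.cos(np.radians(-15)),np.sin(np.radians(-15)),0]))*down(75)
from plant import *
print(get_obs()["joint_positions"].round(2))
delta(*push(-95,230))
E
```

```text
time: 13.15
tool_pos: [546.5, 94.1, 283.0]
tcp_rot: [3.11, -0.598, 1.419]
contact_force: [0.3, 0.4, -0.1]
grip_width: 0.6
finger_force: 0.0
[-0.31  0.32  1.55  0.61  1.38 -0.3 ]
turn [-1.83  1.64  5.17] shift [-0.0302 -0.0009  0.0436]
```

```bash
python3 -m handwheel '[[[-1.8,1.6,5.2],[-0.03,0,0.0436],0],[[-1.8,1.6,5.2],[-0.03,0,0.0436],0],[[-1.8,1.6,5.2],[-0.03,0,0.0436],0],[[-1.8,1.6,5.2],[-0.03,0,0.0436],0]]'
python3 - <<'E'
from h import *
def push(y,z,t=36,x=0.):
    return press(x,y,z), Ro.from_rotvec(np.radians(t)*np.array([np.cos(np.radians(-15)),np.sin(np.radians(-15)),0]))*down(75)
from plant import *
print(get_obs()["joint_positions"].round(2))
delta(*push(-90,69))
R=push(0,0)[1]; print("press axes y,z in tool:",R.inv().apply(press(0,1,0)-press(0,0,0)),R.inv().apply([0,0,1]))
E
```

```text
time: 13.55
tool_pos: [549.6, 93.7, 233.3]
tcp_rot: [3.133, -0.626, 1.322]
contact_force: [0.9, -0.1, 0.3]
grip_width: 0.5
finger_force: 0.0
[-0.32  0.36  1.65  0.66  1.25 -0.33]
turn [0.06 0.14 0.62] shift [-0.0928 -0.0038  0.1356]
press axes y,z in tool: [8.09016994e-01 2.75981347e-14 5.87785252e-01] [ 5.87785252e-01  5.55111512e-17 -8.09016994e-01]
```

```bash
python3 -m handwheel '[[[0,0,0.4],[-0.023,-0.003,0.034],0],[[0,0,0.4],[-0.046,-0.003,0.068],0],[[0,0,0.4],[-0.065,-0.003,0.096],0],[[0,0,0.4],[-0.08,-0.003,0.117],0],[[0,0,0.4],[-0.0928,-0.003,0.1356],0],[[0,0,0.4],[-0.0928,-0.003,0.1356],0],[[0,0,0.4],[-0.0928,-0.003,0.1356],0],[[0,0,0.4],[-0.0928,-0.003,0.1356],0]]'
python3 - <<'E'
from h import *
def push(y,z,t=36,x=0.):
    return press(x,y,z), Ro.from_rotvec(np.radians(t)*np.array([np.cos(np.radians(-15)),np.sin(np.radians(-15)),0]))*down(75)
from plant import *
p=get_obs()["tool_pos"]; print(p[0]*.2588+p[1]*.9659-327,p[0]*.9659-p[1]*.2588-504)
delta(*push(-90,69)); delta(*push(-72,69)); 
c=capture("side")
cv2.imwrite("pics/push.png",cv2.resize(c["image"][130:330,200:440],(720,600),interpolation=2)[:,:,::-1])
E
```

```text
time: 14.35
tool_pos: [548.6, 98.2, 69.2]
tcp_rot: [3.137, -0.626, 1.313]
contact_force: [0.1, 0.4, -0.4]
grip_width: 0.1
finger_force: 0.0
-90.12473861823253 0.47714222148795216
turn [0.14 0.12 0.19] shift [-0.     -0.0005  0.0002]
turn [0.14 0.12 0.19] shift [ 0.0146 -0.0005  0.0108]
```

View pics/push.png

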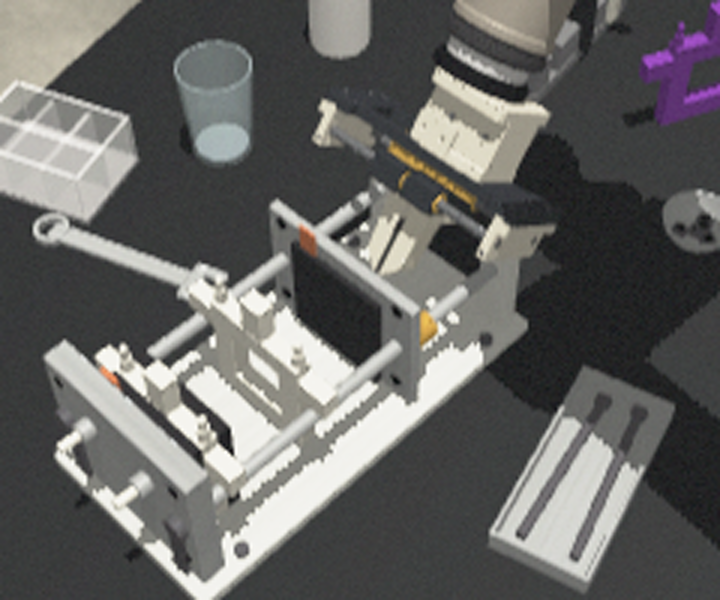

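The frame hangs level with its window visible at (262,365), and the closed fingers are behind the pad at (395,245). Now I'll push gently.

```bash
python3 -m handwheel '[[[0,0,0],[0.0081,0,0.0059],0],[[0,0,0],[0.0129,0,0.0094],0],[[0,0,0],[0.0162,0,0.0118],0],[[0,0,0],[0.0194,0,0.0141],0],[[0,0,0],[0.0227,0,0.0165],0],[[0,0,0],[0.0275,0,0.02],0],[[0,0,0],[0.0324,0,0.0235],0],[[0,0,0],[0.0388,0,0.0282],0],[[0,0,0],[0.0453,0,0.0329],0],[[0,0,0],[0.0518,0,0.0376],0],[[0,0,0],[0.0566,0,0.0411],0],[[0,0,0],[0.0599,0,0.0435],0]]'
python3 -m handwheel '[[[0,0,0],[0.0024,0,0.0018],0],[[0,0,0],[0.0057,0,0.0041],0],[[0,0,0],[0.0089,0,0.0065],0],[[0,0,0],[0.0121,0,0.0088],0],[[0,0,0],[0.0154,0,0.0112],0],[[0,0,0],[0.0186,0,0.0135],0],[[0,0,0],[0.0218,0,0.0159],0],[[0,0,0],[0.0243,0,0.0176],0],[[0,0,0],[0.0267,0,0.0194],0],[[0,0,0],[0.0291,0,0.0212],0],[[0,0,0],[0.0308,0,0.0224],0],[[0,0,0],[0.0324,0,0.0235],0]]'
python3 - <<'E'
from h import *
from plant import *
o=get_obs();p=o["tool_pos"]; f=o["contact_force"];print(p[0]*.2588+p[1]*.9659-327,p[0]*.9659-p[1]*.2588-504,p[2],f[0]*.2588+f[1]*.9659)
c=capture("side");P=cloud(c)
cv2.imwrite("pics/mid.png",cv2.resize(c["image"][170:330,200:400],(750,600),interpolation=2)[:,:,::-1])
X,Y,Z=P[...,0],P[...,1],P[...,2]
al=X*.2588+Y*.9659-327; la=X*.9659-Y*.2588-504
k=(abs(la)<78)&(Z>118)&(Z<124)&(al>-60)&(al<100); print(np.histogram(al[k],bins=np.arange(-60,104,4)))
E
```

```text
time: 15.6
tool_pos: [566.3, 170.6, 67.1]
tcp_rot: [3.141, -0.626, 1.31]
contact_force: [-0.3, -1.0, 1.4]
grip_width: 0.4
finger_force: 0.6
time: 16.8
tool_pos: [576.7, 208.7, 67.1]
tcp_rot: [3.141, -0.626, 1.31]
contact_force: [-0.3, -1.9, 1.4]
grip_width: 0.4
finger_force: 1.2
23.82750208928644 -0.9906925647832736 67.07898942232244 -1.9409205560549552
(array([ 1,  1,  1,  0,  0,  1,  2,  5,  4,  3,  0,  0,  0,  2, 12,  4,  0,
        0,  0,  0,  0,  0,  0,  0,  4, 51, 46, 69,  4,  9, 13, 14,  9,  0,
        0,  0,  0,  0,  0,  0]), array([-60, -56, -52, -48, -44, -40, -36, -32, -28, -24, -20, -16, -12,
        -8,  -4,   0,   4,   8,  12,  16,  20,  24,  28,  32,  36,  40,
        44,  48,  52,  56,  60,  64,  68,  72,  76,  80,  84,  88,  92,
        96, 100]))
```

View pics/mid.png

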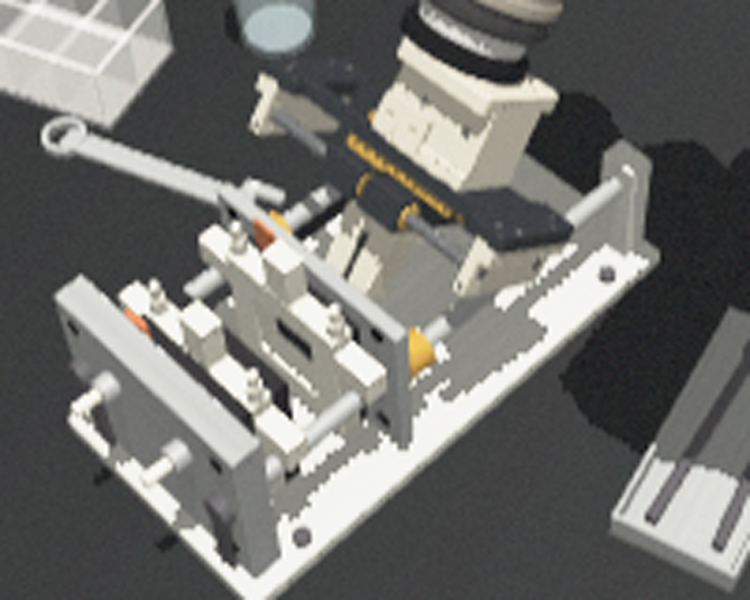

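The frame is flush with the follower at (370,360), upright and square. About 29 mm remain.

```bash
python3 -m handwheel '[[[0,0,0],[0.0016,0,0.0012],0],[[0,0,0],[0.0032,0,0.0024],0],[[0,0,0],[0.0049,0,0.0035],0],[[0,0,0],[0.0065,0,0.0047],0],[[0,0,0],[0.0081,0,0.0059],0],[[0,0,0],[0.0097,0,0.0071],0],[[0,0,0],[0.0113,0,0.0082],0],[[0,0,0],[0.0129,0,0.0094],0],[[0,0,0],[0.0146,0,0.0106],0],[[0,0,0],[0.0162,0,0.0118],0],[[0,0,0],[0.017,0,0.0123],0],[[0,0,0],[0.0178,0,0.0129],0]]'
python3 -m handwheel '[[[0,0,0],[0.0008,0,0.0006],0],[[0,0,0],[0.0012,0,0.0009],0],[[0,0,0],[0.0016,0,0.0012],0],[[0,0,0],[0.0016,0,0.0012],0]]'
```

```text
time: 18.05
tool_pos: [582.3, 229.9, 67.0]
tcp_rot: [3.142, -0.626, 1.31]
contact_force: [-0.9, -2.7, 1.8]
grip_width: 0.6
finger_force: 1.2
time: 18.45
tool_pos: [582.8, 231.8, 67.0]
tcp_rot: [3.142, -0.626, 1.309]
contact_force: [-1.1, -2.2, 1.2]
grip_width: 0.2
finger_force: 1.0
```

```bash
M='x'; python3 -m handwheel '[[[0,0,0],[0.0004,0,0.0003],0],[[0,0,0],[0.0008,0,0.0006],0],[[0,0,0],[0.0012,0,0.0009],0],[[0,0,0],[0.0016,0,0.0012],0],[[0,0,0],[0.0016,0,0.0012],0]]'; python3 -m handwheel '[[[0,0,0],[0.0004,0,0.0003],0],[[0,0,0],[0.0008,0,0.0006],0],[[0,0,0],[0.0012,0,0.0009],0],[[0,0,0],[0.0012,0,0.0009],0]]'
```

```text
time: 18.95
tool_pos: [583.3, 233.8, 67.0]
tcp_rot: [3.142, -0.626, 1.31]
contact_force: [-0.3, -3.7, 1.5]
grip_width: 0.6
finger_force: 1.0
time: 19.35
tool_pos: [583.7, 235.2, 67.0]
tcp_rot: [3.142, -0.626, 1.31]
contact_force: [-0.1, -1.5, 1.5]
grip_width: 0.3
finger_force: 1.0
```

```bash
python3 -m handwheel '[[[0,0,0],[0.0004,0,0.0003],0],[[0,0,0],[0.0008,0,0.0006],0],[[0,0,0],[0.0008,0,0.0006],0],[[0,0,0],[0.0008,0,0.0006],0]]'
```

```text
time: 19.75
tool_pos: [583.9, 236.1, 66.9]
tcp_rot: [3.142, -0.626, 1.31]
contact_force: [-0.3, -1.5, 1.3]
grip_width: 0.4
finger_force: 0.9
```

Still free; 1 mm steps with a reading each.

```bash
python3 -m handwheel '[[[0,0,0],[0.0004,0,0.0003],0],[[0,0,0],[0.0008,0,0.0006],0],[[0,0,0],[0.0008,0,0.0006],0]]'
```

```text
time: 20.05
tool_pos: [584.2, 237.1, 66.9]
tcp_rot: [3.142, -0.626, 1.31]
contact_force: [-0.2, -2.2, 1.7]
grip_width: 0.6
finger_force: 1.0
```

```bash
python3 -m handwheel '[[[0,0,0],[0.0004,0,0.0003],0],[[0,0,0],[0.0008,0,0.0006],0],[[0,0,0],[0.0008,0,0.0006],0]]'
```

```text
time: 20.35
tool_pos: [584.5, 238.1, 66.9]
tcp_rot: [3.142, -0.626, 1.31]
contact_force: [-0.2, -1.1, 2.3]
grip_width: 0.5
finger_force: 1.0
```

```bash
python3 -m handwheel '[[[0,0,0],[0.0004,0,0.0003],0],[[0,0,0],[0.0008,0,0.0006],0],[[0,0,0],[0.0008,0,0.0006],0]]'
```

```text
time: 20.65
tool_pos: [584.7, 239.1, 66.9]
tcp_rot: [3.141, -0.626, 1.31]
contact_force: [0.1, -2.1, 1.4]
grip_width: 0.3
finger_force: 1.0
```

```bash
python3 -m handwheel '[[[0,0,0],[0.0004,0,0.0003],0],[[0,0,0],[0.0008,0,0.0006],0],[[0,0,0],[0.0008,0,0.0006],0]]'
```

```text
time: 20.95
tool_pos: [585.0, 239.8, 66.9]
tcp_rot: [3.141, -0.626, 1.31]
contact_force: [-1.3, -3.7, 2.8]
grip_width: 0.6
finger_force: 1.9
```

```bash
python3 -m handwheel '[[[0,0,0],[0.0004,0,0.0003],0],[[0,0,0],[0.0004,0,0.0003],0],[[0,0,0],[0.0004,0,0.0003],0]]'
```

```text
time: 21.25
tool_pos: [585.1, 240.0, 66.9]
tcp_rot: [3.141, -0.625, 1.31]
contact_force: [-0.9, -5.7, 3.6]
grip_width: 0.5
finger_force: 3.0
```

```bash
python3 -m handwheel '[[[0,0,0],[0.0004,0,0.0003],0],[[0,0,0],[0.0004,0,0.0003],0],[[0,0,0],[0.0004,0,0.0003],0]]'
```

```text
time: 21.55
tool_pos: [585.2, 240.2, 66.8]
tcp_rot: [3.141, -0.625, 1.31]
contact_force: [-3.0, -7.6, 4.8]
grip_width: 0.5
finger_force: 4.2
```

```bash
python3 -m handwheel '[[[0,0,0],[0.0004,0,0.0003],0],[[0,0,0],[0.0008,0,0.0006],0],[[0,0,0],[0.0008,0,0.0006],0],[[0,0,0],[0.0008,0,0.0006],0],[[0,0,0],[0.0008,0,0.0006],0]]'; python3 - <<'E'
from plant import *
import numpy as np
for i in range(5):
    capture("side"); f=get_obs()["contact_force"]; print(f.round(1),f[0]*.2588+f[1]*.9659)
E
```

```text
time: 22.05
tool_pos: [585.3, 240.5, 66.8]
tcp_rot: [3.141, -0.624, 1.31]
contact_force: [-4.6, -11.5, 7.3]
grip_width: 0.5
finger_force: 6.9
[ -5.6 -12.4   7.2] -13.40929666791194
[ -5.7 -12.9   7.1] -13.913041272919735
[ -5.4 -13.3   7.2] -14.235039532360606
[ -5.6 -13.6   6.6] -14.588412052142262
[ -5.8 -12.3   7.1] -13.430661307225833
```

```bash
python3 -m handwheel '[[[0,0,0],[0,0,0],0],[[0,0,0],[0,0,0],0],[[0,0,0],[0,0,0],0],[[0,0,0],[0,0,0],0],[[0,0,0],[0,0,0],0],[[0,0,0],[0,0,0],0]]'; python3 - <<'E'
from plant import *
import cv2
c=capture("side"); f=get_obs()["contact_force"]; print(f[0]*.2588+f[1]*.9659)
cv2.imwrite("pics/fin.png",cv2.resize(c["image"][170:330,200:400],(750,600),interpolation=2)[:,:,::-1])
E
```

```text
time: 22.9
tool_pos: [585.3, 240.5, 66.8]
tcp_rot: [3.141, -0.624, 1.309]
contact_force: [-5.3, -12.7, 6.8]
grip_width: 0.2
finger_force: 6.9
-13.62132390391794
```

View pics/fin.png

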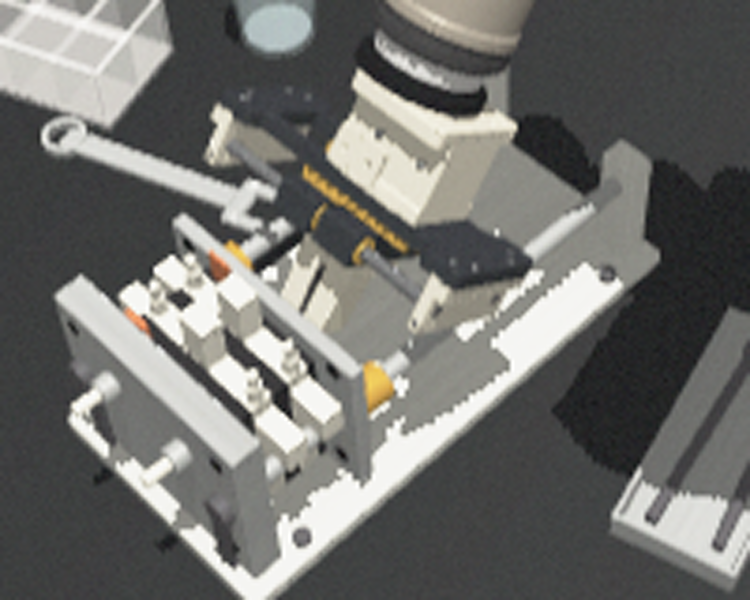

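The frame is closed between the stack and the follower (ear at (318,400)), and the push is steady at about 12–13 N net of friction. The gripper is clear of the frame, so I'm handing in.

```bash
python3 -c "
from plant import *
print(close_job())"
```

```text
the job is handed in; nothing more can be done
None
```

The job is handed in: the flow frame hangs on both bars, closed against the stack, and the arm is still pushing the follower at about 13.6 N measured, roughly 12 N after friction; the hand-in returned no verdict.

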